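# Light a drill core with the hinged lamp lid held at 45 degrees

## Robot

A 7-joint arm with a two-finger parallel gripper is mounted at the origin on a cart in front of the work surface, level with it; the furniture and walls round the work are solid. World frame = base frame: x ahead of the robot, y to its left, z up, the work surface at z = 0. Lengths are in m, angles in rad, forces in N, time in s.
With the tool pointing down it reaches from about 0.4 to 0.85 m from the base axis. Payload 4.5 kg.
Tool frame: the origin (TCP) lies midway between the tips of the shut fingers; the grasp point (between the pads) lies 19 mm behind it; z points along the fingers, y is the line along which they close (so a half turn about z gives the same grasp; the last joint's range is limited). The gripper opens to 85 mm and grips with 20 to 120 N. Pads are 22 mm wide; open, the fingers measure 114 mm over their backs; the gripper's body (76 mm by 85 mm) begins 54 mm behind the grasp point. The pads swing forward as they close: fully open they stand 13 mm farther back than shut.
Start: joints at [1.32, 0.689, -0.195, 1.565, 0.157, 0.902, -0.215], TCP at [0.176, -0.6, 0.231] pointing down, gripper open.
Joint ranges: [-3.01, 3.01], [-0.46, 2.08], [-1.47, 1.51], [0.13, 2.56], [-1, 4.14], [0.04, 2.09], [-2.66, 2.66]. Speed limits (rad/s): [2.57, 2.57, 3.14, 3.14, 3.14, 3.14, 3.14].

## Interface

Orientations are given as a unit quaternion [w, x, y, z].
In Python, from cell import env, capture, get_calibration, hand_in gives the robot as it stands.
- The arm moves only by the tool jog_arm, never from a script. Its arguments are lists of equal length, an entry for each row: "dp": the shift along the tool's x, y, z in m, a list of three; "angular": the turn, a rotation vector about the tool's x, y, z in rad, a list of three; "hand": the finger opening in m, from 0 to 0.0854. In form: {"dp": [[tx, ty, tz], ...], "angular": [[rx, ry, rz], ...], "hand": [hand, ...]}. A call has 1 to 8 rows; each row shifts and turns the commanded pose from where the row before left it, along the tool's axes as they then stand; what a row does not reach is not made up. A row lasts 1/12 s, in which the tool goes at most 41.7 mm and 7.16 degrees, less where a joint would pass 70% of its speed; a pose out of reach is approached as far as the arm can. A call is refused whole if a number of a shift passes 0.0417 or a number of a turn 0.125, either way. A call with a gripper value outside its range is refused whole. The fingers move at their own pace and stop on an object; "squeeze" is the grip in N (left out, the last holds). Time passes only in rows, so rows that do not move let the fingers close. It gives the time, the measured TCP pose, the force, the opening and the grip force at its end, in the units of the state.
- env.read_state(): the state, without advancing time (a new reading comes with each control period).
- capture(name): name is "side" or "top"; returns (picture, depth): 400x640x3 uint8, blue, green, red; 400x640 float32, m along the optical axis (not along the pixel's ray), 0 where there is no reading.
- get_calibration(name): a dict with "fov_y" (degrees; the focal length in pixels is half the picture's height over the tangent of half this angle, whatever the lens; pixels are square), "cx", "cy" (the principal point, pixels), "origin" and "attitude" of the camera in the world. Camera axes: x right, y up, looking along -z (the intrinsics and any distortion apply to the point x, -y, -z); pixel columns grow to the right and rows downward; lengths in m; the calibration is good to about 2 mm. A picture is of the moment at which its call begins. get_calibration takes no time and is no camera call.
- hand_in(): hands the job in; it is judged then, once.
The state is a dict: "t": time; "q": joint angles; "qd": joint speeds; "effort": joint torques, N m; "position": TCP position; "eef_rot": TCP orientation; "ft_force": force on the tool from outside, world axes, zero at the start; "ft_torque": the same for the moment, N m; "width": finger opening in m; "finger_force": force on a finger pad.
Only numpy, scipy, OpenCV 4.12 (cv2) and the standard library are available. Lean on these libraries where they do the work, as an engineer would, in place of code of your own. Each camera call takes 0.05 s, during which the arm holds its last target. There are 200 camera calls.

## Task

Get the drill core ready for its photograph: roll it along the lamp's dark stage, without picking it up, until its painted red line faces straight up. Then take the black tab of the lamp lid, lift the lid to 45 degrees so that it would light the core, and hold it there: it falls shut by itself, so finish while still holding it, with the core still on the stage, line up. Leave the notebook, bottle, timer and beaker where they are.

Things in the scene. Friction and masses are not known exactly. Their poses are not given: they have to be found in the camera images.
- core_lamp: Lamp, fixed: grey base 345 x 200 x 8 mm; in front the stage (dark mat, top at z = 8 mm), behind it a white open box with the lid. Origin: underside, below the box's front wall; x from stage to box (away from the robot), y left, z up. Stage x = -207 to 0 mm, in front of it a stop lip 8 mm high; box x = 0 to 130. On the box's left a steel arc shows the lid angle, long red tick at 45 degrees.
- rock_core: Grey stone cylinder, diameter 38, length 110 mm, 0.33 kg, lying on the stage, axis roughly along the lamp's y; a push rolls it, and it soon stops. Origin: its centre, 27 mm above the worktop; y is its axis. A red line 11 mm wide runs along its own -x side, at the start level, facing the stage's front; a quarter turn (30 mm of rolling) toward the box brings it up: own x axis then points down.
- lamp_lid (a joint): Lid angle in rad: 0 shut (level), growing as the front edge lifts; 45 degrees = 0.785; stop at 1.75. Plain hinge, almost no friction, no spring: below about 1.5 rad the lid (about 0.3 kg) falls shut; holding it takes about 1.5 N at the tab.
- lid_tab (a point): Centre of the black tab in the middle of the lid's front edge: an upright round tongue 12 mm thick (along the lamp's y), diameter 30 mm, its centre 32 mm in front of the lid's edge and, shut, 57 mm above the worktop. Pinch its faces from straight above, fingers closing along the lamp's y; it turns between the pads as the lid lifts. It moves on a circle of 158 mm about the hinge.
- lid_hinge (a point): Middle of the lid's hinge line (along the lamp's y), at the rear upper edge of the box, 126 mm behind the lamp's origin and 56 mm above the worktop. The lid is 200 mm wide and 8 mm thick.
- notebook: Closed notebook, 148 x 110 x 11 mm, lying right of the lamp (robot's view). Leave alone. Origin: centre of the underside.
- sample_bottle: Reagent bottle with a green cap, diameter 44 mm, 85 mm high, right of the box. Leave alone. Origin: centre of the underside.
- lab_timer: White timer, 66 x 62 x 18 mm, lying left of the stage. Leave alone. Origin: centre of the underside.
- beaker: Plastic beaker, diameter 56 mm, 70 mm high, left of the box. Leave alone. Origin: centre of the underside.
Things that resemble listed ones, but are neither listed nor needed, are in the scene too. Leave any brown or pink look-alike of the rock_core alone.

How it is judged:
By the outcome, as a careful person would: the job done as asked, in the order asked, and still so for the second after the job is handed in, while the arm keeps its last pose, push and grip.
It also fails if it takes over 64 s, if anything falls off the work surface, if the arm or the gripper's body presses on something with over 40 N, if the wrist force passes 120 N, or if a joint passes its speed limit or range.

## Working session

There is one attempt and no reset: what is moved stays moved. The work goes in short steps, Python scripts to look and compute and a tool call to move; the robot and the scene stay as the last step left them, time stands still between calls to the robot, and variables do not carry over. Pictures are saved under pics/ and viewed, at most 10 in all, crops included, and the job is handed in when it is done.

Besides the shell and the picture viewer there is one more tool, called after "Call:" as name(argument=value, ...) on one line, values as JSON. jog_arm: Moves the arm, as the interface text tells. Its arguments: {"type":"object","properties":{"dp":{"type":"array"},"angular":{"type":"array"},"hand":{"type":"array"},"squeeze":{"type":"number"}},"required":["dp","angular","hand"]}

```bash
ls; mkdir -p pics; python3 - <<'E'
from cell import env, capture, get_calibration
import cv2,numpy as np
for n in("side","top"):
    c=get_calibration(n);print(n,c)
    p,d=capture(n);cv2.imwrite(f"pics/{n}0.png",p);np.savez(f"{n}0.npz",p=p,d=d)
s=env.read_state();print({k:np.round(v,3).tolist() for k,v in s.items()})
E
```

```text
pics
side {'fov_y': 53.59270759963863, 'cx': 320.61376184338906, 'cy': 200.12702918535064, 'origin': array([ 0.51584414, -0.68835294,  0.73815993]), 'attitude': array([ 0.92150151,  0.3874258 , -0.0141833 , -0.02313125])}
top {'fov_y': 55.578387037479786, 'cx': 318.21750798251236, 'cy': 194.53236865374333, 'origin': array([ 0.35021846, -0.01059899,  0.9256329 ]), 'attitude': array([-0.70101515, -0.08479335,  0.08232759,  0.70328516])}
{'t': 0.1, 'q': [1.32, 0.69, -0.195, 1.566, 0.157, 0.902, -0.215], 'qd': [0.001, -0.003, -0.001, -0.001, 0.0, 0.0, 0.0], 'effort': [-0.004, -54.061, -1.272, -15.899, 0.009, 0.004, -0.0], 'position': [0.175, -0.599, 0.231], 'eef_rot': [-0.001, 0.99, 0.142, -0.0], 'ft_force': [1.291, 0.34, -0.232], 'ft_torque': [0.002, 0.021, 0.003], 'finger_force': 0.0, 'width': 0.086}
```

View pics/side0.png

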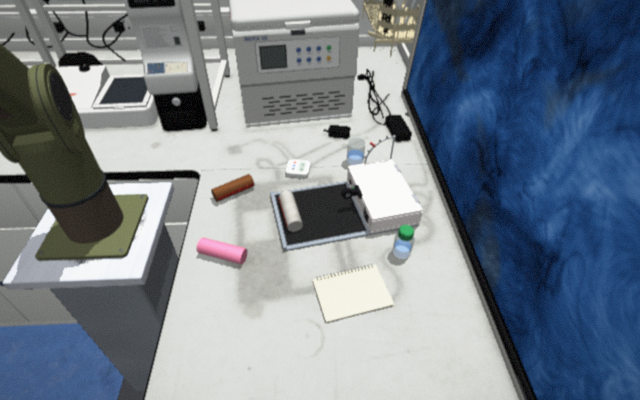

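View pics/top0.png

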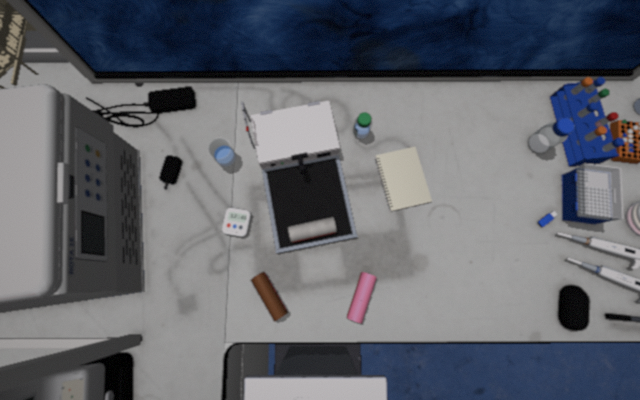

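Side view: the arm is at the left, with the lamp at centre (stage about (320,215), box about (385,195)) and the core at (290,212). Top view: the core is at (312,230) near the stage front, the tab at (302,165), and the lid around (296,135). The pink and brown decoys are nearer the robot.

```bash
cat > h.py <<'E'
import numpy as np,cv2
from scipy.spatial.transform import Rotation as R
from cell import env,capture,get_calibration
def cal(n):
    c=get_calibration(n);f=200/np.tan(np.radians(c['fov_y'])/2);a=c['attitude']
    return f,c['cx'],c['cy'],np.array(c['origin']),R.from_quat([a[1],a[2],a[3],a[0]]).as_matrix()
def cloud(n,d):
    f,cx,cy,o,M=cal(n);v,u=np.mgrid[:400,:640]
    return np.stack([(u-cx)/f*d,-(v-cy)/f*d,-d],-1)@M.T+o
def onplane(n,uv,z):
    f,cx,cy,o,M=cal(n);uv=np.atleast_2d(uv).astype(float)
    r=np.c_[(uv[:,0]-cx)/f,-(uv[:,1]-cy)/f,-np.ones(len(uv))]@M.T
    return o+r*((z-o[2])/r[:,2])[:,None]
def rect(m):
    c=max(cv2.findContours(m.astype(np.uint8),0,2)[0],key=cv2.contourArea);return c[:,0,:]
E
python3 - <<'E'
from h import *
for n in("top","side"):
    z=np.load(n+"0.npz");p=z['p'];P=cloud(n,z['d']);hsv=cv2.cvtColor(p,cv2.COLOR_BGR2HSV)
    box=(slice(85,260),slice(225,370)) if n=="top" else (slice(150,255),slice(262,425))
    roi=np.zeros((400,640),bool);roi[box]=1
    print(n,"table z",np.median(P[300:310,280:300,2] if n=="side" else P[250:290,450:500,2]))
    V=hsv[...,2]
    # dark mat
    m=roi&(V<60); m=cv2.morphologyEx(m.astype(np.uint8),cv2.MORPH_OPEN,np.ones((3,3)))
    # core
    k=roi&(P[...,2]>.014)&(P[...,2]<.06)&(V>70)
    k=cv2.morphologyEx(k.astype(np.uint8),cv2.MORPH_OPEN,np.ones((3,3)))
    N,L,S,C=cv2.connectedComponentsWithStats(k)
    for i in range(1,N):
        if S[i,4]>80:
            Q=P[L==i];print("comp",S[i],C[i].round(),np.median(Q,0).round(4),np.percentile(Q,2,0).round(3),np.percentile(Q,98,0).round(3))
    c=rect(m);print("mat minrect",[x.round(4).tolist() for x in onplane(n,cv2.boxPoints(cv2.minAreaRect(c)),.008)[:,:2]])
    t=onplane(n,[[302,165]] if n=="top" else [[348,190]],.06);print("tab",t)
    cv2.imwrite(f"pics/{n}z.png",cv2.resize(p[box],None,fx=4.5,fy=4.5,interpolation=cv2.INTER_CUBIC)[:600,:800])
z=np.load("top0.npz");P=cloud("top",z['d'])
np.set_printoptions(linewidth=200)
print((P[150:185:3,280:325:3,2]*1000).astype(int))
E
```

```text
top table z 5.92439149462165e-05
comp [354 129  16   9 103] [361. 133.] [ 0.7219 -0.1154  0.0376] [ 0.719 -0.136  0.017] [ 0.731 -0.1    0.06 ]
comp [225 150  11  15 101] [230. 158.] [0.6569 0.208  0.0359] [0.647 0.203 0.015] [0.679 0.222 0.059]
comp [271 157  21   8 103] [282. 161.] [0.6492 0.0807 0.0418] [0.645 0.06  0.018] [0.654 0.105 0.059]
comp [225 208  26  28 622] [237. 221.] [0.504  0.1901 0.0181] [0.472 0.161 0.015] [0.534 0.217 0.021]
comp [289 218  47  23 718] [312. 229.] [0.4801 0.007  0.0431] [ 0.458 -0.045  0.031] [0.504 0.058 0.048]
mat minrect [[0.6575, 0.1327], [0.6955, -0.0476], [0.4755, -0.087], [0.4413, 0.084]]
tab [[0.63202457 0.03073456 0.06      ]]
side table z -0.0017661193057968427
comp [347 150  18  13 198] [355. 156.] [0.6675 0.2048 0.036 ] [0.647 0.199 0.015] [0.693 0.22  0.058]
comp [286 160  22  14 239] [297. 167.] [0.5014 0.1868 0.0163] [0.473 0.162 0.014] [0.53  0.219 0.019]
comp [ 347  160   75   71 3226] [384. 195.] [0.7184 0.0154 0.0573] [ 0.645 -0.059  0.018] [0.791 0.139 0.06 ]
comp [279 191  23  39 577] [290. 211.] [ 0.4828 -0.0096  0.0401] [ 0.
[... 151 characters left out ...]
at minrect [[0.4471, 0.0796], [0.6688, 0.1315], [0.67, -0.049], [0.4731, -0.0883]]
tab [[0.62937168 0.03661834 0.06      ]]
[[58 59 60 62 60 61 58 56 56 59 61 60 59 60 60]
 [58 59 59 58 60 57 60 61 63 63 55 52 49 46 43]
 [60 60 59 60 63 64 63 65 65 62 37 33 28 28 19]
 [55 49 50 44 59 53 66 65 22 18 12 10  7 11  8]
 [35 30 25 21 17 12 11 67 10  6  8  6  8  8  8]
 [12  8  5  5  8 10  8 74 11  8  8 10  9  8  7]
 [ 7 12 10  9 10  9  9 70 69  9  6 10  6  6  8]
 [11  6  9  5 10  8  8 67 65  7  7  9  7  9  9]
 [10  6  5  7  8  7 10 48 10  6  8 11  7 11  4]
 [ 6  6  8  7  9 10  8 10  9  9 10 10 10  7  6]
 [ 7  6  8  8  9  9 11  8  9  8  7  8  9  8 12]
 [ 8 10  7  8  5  8 10  8  8  9 10  8  6 12  8]]
```

View pics/topz.png

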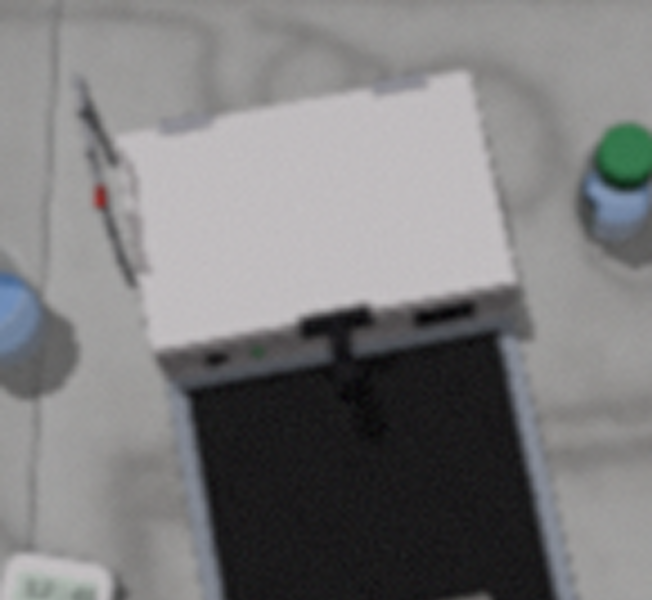

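View pics/sidez.png

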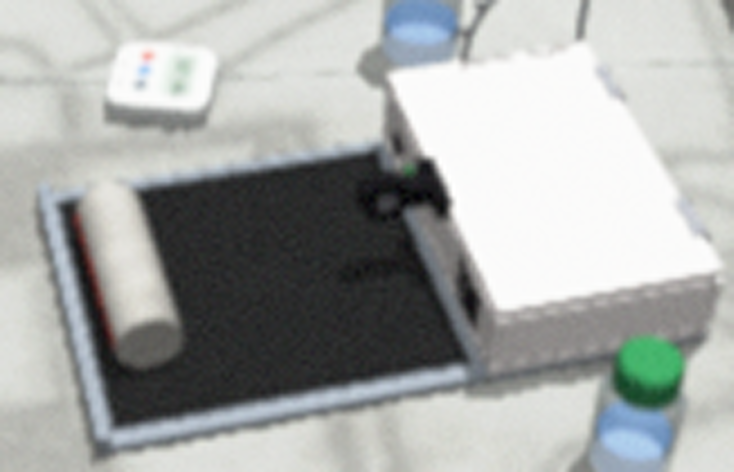

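The top crop shows the lid top and the black tab at about (302,165) full-frame, the red 45° tick at (247,128). The side crop shows the core with its red line facing the front lip. Now I'll refine the lamp yaw, core axis and tab centre.

```bash
python3 - <<'E'
from h import *
z=np.load("top0.npz");p=z['p'];P=cloud("top",z['d']);V=cv2.cvtColor(p,cv2.COLOR_BGR2HSV)[...,2]
roi=np.zeros((400,640),bool);roi[85:260,225:370]=1
def mr(Q):
    r=cv2.minAreaRect(Q.astype(np.float32));return np.round(r[0],4),np.round(r[1],4),round(r[2],2),cv2.boxPoints(r).round(4).tolist()
lid=roi&(P[...,2]>.05)&(P[...,2]<.07)&(V>150)
lid=cv2.morphologyEx(lid.astype(np.uint8),cv2.MORPH_OPEN,np.ones((5,5)))
print("lid",mr(onplane("top",rect(lid),.06)[:,:2]))
u,v=np.meshgrid(np.arange(640),np.arange(400))
k=roi&(P[...,2]>.03)&(u>275)&(u<345)&(v>212)&(v<246)&(V>60)
Q=P[k];Q=Q[Q[:,2]>.036]
print("core n",len(Q),mr(Q[:,:2]))
c=Q.mean(0);w=np.linalg.svd(Q[:,:2]-c[:2])[2][0];print("core",c,"axis",w,np.degrees(np.arctan2(-w[0],w[1])))
t=roi&(P[...,2]>.03)&(P[...,2]<.085)&(V<70)&(v<185)&(v>155)&(u>285)&(u<320)
print("tab n",t.sum());T=P[t]
for r in range(150,182):
    m=t[r]; 
    if m.any(): print(r,u[r][m].min(),u[r][m].max(),P[r][m].mean(0).round(4))
h=cv2.cvtColor(p,cv2.COLOR_BGR2HSV);m=(h[...,1]>60)&((h[...,0]<12)|(h[...,0]>168))
print("red px on core top",(m&k).sum())
E
```

```text
lid (array([0.7203, 0.0499]), array([0.127 , 0.1995]), 11.11, [[0.6388000249862671, 0.1356000006198883], [0.677299976348877, -0.06019999831914902], [0.801800012588501, -0.0357000008225441], [0.7634000182151794, 0.1599999964237213]])
core n 649 (array([ 0.4257, -0.005 ]), array([0.1499, 0.1096]), 12.08, [[0.3409000039100647, 0.03290000185370445], [0.36390000581741333, -0.07429999858140945], [0.5105000138282776, -0.042899999767541885], [0.48750001192092896, 0.06430000066757202]])
core [0.48080796 0.00664058 0.0470963 ] axis [-0.23072419  0.97301919] 13.339711489019216
tab n 136
156 293 308 [0.6538 0.0343 0.0627]
157 292 308 [0.6523 0.0356 0.0599]
158 291 304 [0.6497 0.0427 0.0601]
159 291 302 [0.6472 0.0441 0.0599]
160 292 302 [0.6471 0.0425 0.0527]
161 298 303 [0.64   0.0341 0.0661]
162 299 303 [0.6369 0.0328 0.0679]
163 299 303 [0.6338 0.0327 0.0698]
164 299 303 [0.6311 0.0326 0.0706]
165 299 303 [0.6281 0.0325 0.0721]
166 299 304 [0.6256 0.0313 0.0723]
167 299 304 [0.624  0.0314 0.0694]
168 300 304 [0.6214 0.0302 0.0698]
169 300 304 [0.6191 0.0302 0.0692]
170 300 304 [0.6169 0.0302 0.0683]
171 300 305 [0.6154 0.0292 0.0654]
172 301 305 [0.6137 0.0281 0.0629]
173 301 305 [0.612  0.0282 0.06  ]
174 301 301 [0.6129 0.0335 0.0489]
red px on core top 25
```

Call:
jog_arm(dp=[[0, 0, 0], [0.02, -0.0285, 0], [0.021, -0.03, 0], [0.021, -0.03, 0], [0.021, -0.03, 0], [0.021, -0.03, 0], [0.021, -0.03, 0], [0.021, -0.03, 0]], angular=[[0, 0, 0.089], [0, 0, 0], [0, 0, 0], [0, 0, 0], [0, 0, 0], [0, 0, 0], [0, 0, 0], [0, 0, 0]], hand=[0.06, 0.06, 0.06, 0.06, 0.06, 0.06, 0.06, 0.06])

```text
t: 0.77
position: [0.2785, -0.3651, 0.2312]
eef_rot: [-0.0, 0.995, 0.098, -0.0]
ft_force: [2.3, -1.1, -0.1]
width: 0.0601
finger_force: 0.0
```

Call:
jog_arm(dp=[[0.021, -0.03, 0], [0.021, -0.03, 0], [0.021, -0.03, 0], [0.021, -0.03, 0], [0.021, -0.03, 0], [0.021, -0.03, 0], [0.021, -0.03, 0], [0.021, -0.03, 0]], angular=[[0, 0, 0], [0, 0, 0], [0, 0, 0], [0, 0, 0], [0, 0, 0], [0, 0, 0], [0, 0, 0], [0, 0, 0]], hand=[0.06, 0.06, 0.06, 0.06, 0.06, 0.06, 0.06, 0.06])

```text
t: 1.43
position: [0.3966, -0.0971, 0.2312]
eef_rot: [0.0, 0.995, 0.098, -0.0]
ft_force: [0.7, 0.3, -0.1]
width: 0.06
finger_force: 0.0
```

```bash
cat >> h.py <<'E'
YAW=np.radians(11.2);X=np.array([np.cos(YAW),np.sin(YAW)]);Y=np.array([-X[1],X[0]]);O=np.array([.782,.0625])-.126*X
def lamp(p): return np.array([(p[:2]-O)@X,(p[:2]-O)@Y,p[2]])
def st():
    s=env.read_state();p=np.array(s['position']);q=s['eef_rot'];M=R.from_quat([q[1],q[2],q[3],q[0]]).as_matrix()
    print("t",round(s['t'],2),"lamp TCP",lamp(p).round(4),"yaw",np.degrees(np.arctan2(M[1,0],M[0,0])).round(2),"z",M[:,2].round(3),"w",round(s['width'],4),"F",np.round(s['ft_force'],1),"ff",s['finger_force'])
E
python3 -c "
from h import *;st()"
```

```text
t 1.43 lamp TCP [-0.2831 -0.0817  0.2312] yaw 11.22 z [-0. -0. -1.] w 0.06 F [ 0.7  0.3 -0.1] ff 0.0
```

Call:
jog_arm(dp=[[0.02, -0.028, 0], [0.02, -0.028, 0.02], [0.02, -0.028, 0.02], [0, 0, 0.035], [0, 0, 0.035], [0, 0, 0.035], [0, 0, 0.02], [0, 0, 0]], angular=[[0, 0, 0], [0, 0, 0], [0, 0, 0], [0, 0, 0], [0, 0, 0], [0, 0, 0], [0, 0, 0], [0, 0, 0]], hand=[0.06, 0.06, 0.06, 0.06, 0.06, 0.06, 0.06, 0.06])

```text
t: 2.1
position: [0.4367, -0.0045, 0.0629]
eef_rot: [-0.0, 0.995, 0.098, -0.003]
ft_force: [-0.4, -0.4, -0.1]
width: 0.06
finger_force: 0.0
```

```bash
python3 -c "
from h import *;st()
p,d=capture('side');cv2.imwrite('pics/s1.png',cv2.resize(p[150:270,240:420],None,fx=4,fy=4,interpolation=cv2.INTER_CUBIC))"
```

```text
t 2.1 lamp TCP [-0.2257  0.0014  0.0629] yaw 11.28 z [-0.007 -0.001 -1.   ] w 0.06 F [-0.4 -0.4 -0.1] ff 0.0
```

View pics/s1.png

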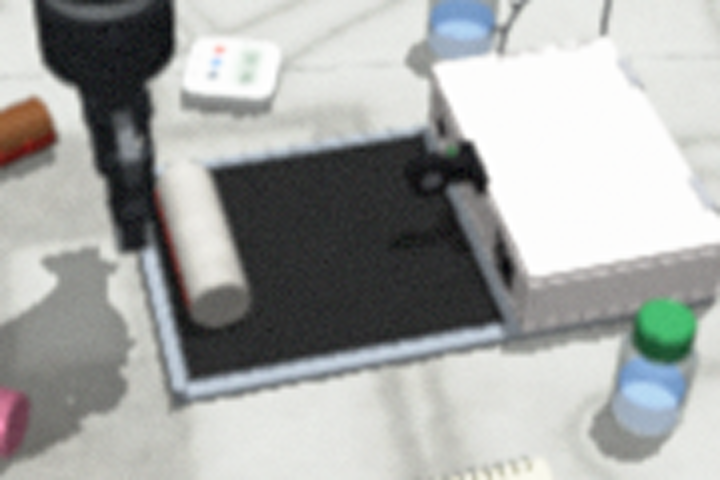

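The gripper stands in front of the core at crop (125,200), clear of it. The core is unmoved, at crop (205,245).

Call:
jog_arm(dp=[[0, 0, 0.018], [0, 0, 0.016], [0, 0, 0.007], [0, 0, 0.002], [0.003, 0, 0], [0.003, 0, 0], [0.003, 0, 0], [0.003, 0, 0]], angular=[[0, 0, 0], [0, 0, 0], [0, 0, 0], [0, 0, 0], [0, 0, 0], [0, 0, 0], [0, 0, 0], [0, 0, 0]], hand=[0.06, 0.06, 0.06, 0.06, 0.06, 0.06, 0.06, 0.06])

```text
t: 2.82
position: [0.4552, -0.0027, 0.028]
eef_rot: [-0.0, 0.995, 0.098, -0.004]
ft_force: [-4.5, -0.5, 8.6]
width: 0.0598
finger_force: 4.1
```

Call:
jog_arm(dp=[[0.003, 0, 0], [0.003, 0, 0], [0.003, 0, 0], [0.003, 0, 0], [0.002, 0, 0], [0.001, 0, 0], [0, 0, 0], [0, 0, 0]], angular=[[0, 0, 0], [0, 0, 0], [0, 0, 0], [0, 0, 0], [0, 0, 0], [0, 0, 0], [0, 0, 0], [0, 0, 0]], hand=[0.06, 0.06, 0.06, 0.06, 0.06, 0.06, 0.06, 0.06])

```text
t: 3.48
position: [0.4577, -0.0022, 0.0286]
eef_rot: [0.002, 0.995, 0.099, -0.014]
ft_force: [-19.1, -0.5, 31.4]
width: 0.0599
finger_force: 16.6
```

```bash
cat >> h.py <<'E'
def core():
    """core pose in lamp axes and angle of the red line from straight up (deg, + = still on the front side)"""
    for n in("top","side"):
        p,d=capture(n);P=cloud(n,d);hsv=cv2.cvtColor(p,cv2.COLOR_BGR2HSV)
        L=np.stack([(P[...,:2]-O)@X,(P[...,:2]-O)@Y,P[...,2]],-1)
        k=(L[...,0]>-.203)&(L[...,0]<-.06)&(abs(L[...,1])<.075)&(L[...,2]>.022)&(L[...,2]<.052)&(hsv[...,2]>60)
        k=cv2.morphologyEx(k.astype(np.uint8),cv2.MORPH_OPEN,np.ones((3,3)))>0
        Q=L[k];T=Q[Q[:,2]>.036]
        if len(T)<30: print(n,"core hidden",len(T));continue
        s=np.polyfit(T[:,1],T[:,0],1)
        print(n,"core n",len(T),"x",np.median(T[:,0]).round(4),"y",(Q[:,1].min()+Q[:,1].max())/2,"yaw rel",-np.degrees(s[0]).round(2))
        m=k&(hsv[...,1]>70)&((hsv[...,0]<12)|(hsv[...,0]>168))
        if m.sum()>5:
            v,u=np.nonzero(m);G=lamp(np.zeros(3));r=L[m]
            # local: distance in front of core axis
            dx=r[:,0]-np.polyval(s,r[:,1]);print("  red n",m.sum(),"dx med",np.median(dx).round(4),"p5,95",np.percentile(dx,[5,95]).round(4),"z",np.median(r[:,2]).round(4))
    return
E
python3 -c "
from h import *;st();core()"
```

```text
t 3.48 lamp TCP [-0.2047 -0.0005  0.0286] yaw 11.35 z [-0.028 -0.007 -1.   ] w 0.0599 F [-19.1  -0.5  31.4] ff 16.59992504864931
top core hidden 0
side core n 250 x -0.1737 y -0.0009217894337123743 yaw rel -7.46
```

Call:
jog_arm(dp=[[-0.002, 0, -0.008], [-0.004, 0, -0.008], [-0.01, 0, -0.01], [-0.015, 0, -0.02], [0, 0, -0.02], [0, 0, 0]], angular=[[0, 0, 0], [0, 0, 0], [0, 0, 0], [0, 0, 0], [0, 0, 0], [0, 0, 0]], hand=[0.06, 0.06, 0.06, 0.06, 0.06, 0.06])

```text
t: 4.08
position: [0.4411, -0.0058, 0.0962]
eef_rot: [-0.0, 0.995, 0.097, -0.002]
ft_force: [0.1, 0.0, 0.2]
width: 0.0603
finger_force: 0.0
```

```bash
python3 -c "
from h import *;st();core()
p,d=capture('side');cv2.imwrite('pics/s2.png',cv2.resize(p[150:270,240:420],None,fx=4,fy=4,interpolation=cv2.INTER_CUBIC))"
```

```text
t 4.08 lamp TCP [-0.2217 -0.0008  0.0962] yaw 11.16 z [-0.003  0.001 -1.   ] w 0.0603 F [0.1 0.  0.2] ff 0.0
top core hidden 0
side core n 406 x -0.1664 y 0.0016971301096814738 yaw rel 1.87
  red n 116 dx med -0.0121 p5,95 [-0.0156 -0.0079] z 0.0392
```

View pics/s2.png

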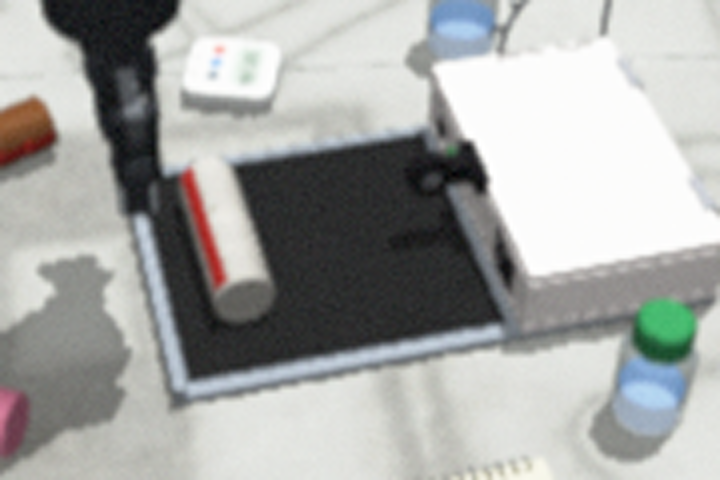

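The core rolled about halfway, with the red line at crop (205,225). Pushing the front makes the pads grip the rising face and climb, so I will roll it with light pressure from the top instead.

Call:
jog_arm(dp=[[0.015, 0, 0], [0.015, 0, 0], [0.015, 0, 0.01], [0.003, 0, 0.015], [0, 0, 0.012], [0, 0, 0.005], [0, 0, 0], [0, 0, 0]], angular=[[0, 0, 0], [0, 0, 0], [0, 0, 0], [0, 0, 0], [0, 0, 0], [0, 0, 0], [0, 0, 0], [0, 0, 0]], hand=[0.06, 0.06, 0.06, 0.06, 0.06, 0.06, 0.06, 0.06])

```text
t: 4.9
position: [0.4861, 0.0038, 0.0504]
eef_rot: [-0.0, 0.995, 0.098, -0.005]
ft_force: [-0.1, 0.1, 0.4]
width: 0.0602
finger_force: 0.0
```

```bash
python3 -c "
from h import *;st();core()"
```

```text
t 4.9 lamp TCP [-1.757e-01 -1.000e-04  5.040e-02] yaw 11.24 z [-0.009 -0.    -1.   ] w 0.0602 F [-0.1  0.1  0.4] ff 0.0
top core hidden 0
side core n 162 x -0.1646 y -0.0037777384870909536 yaw rel 6.27
  red n 50 dx med -0.0102 p5,95 [-0.0158 -0.0055] z 0.0382
```

Call:
jog_arm(dp=[[0, 0, 0.002], [0, 0, 0.002], [0, 0, 0.002], [0, 0, 0]], angular=[[0, 0, 0], [0, 0, 0], [0, 0, 0], [0, 0, 0]], hand=[0.06, 0.06, 0.06, 0.06])

```text
t: 5.33
position: [0.4863, 0.0037, 0.0446]
eef_rot: [-0.0, 0.995, 0.098, -0.004]
ft_force: [0.6, 0.4, -0.1]
width: 0.0603
finger_force: 0.0
```

Call:
jog_arm(dp=[[0, 0, 0.001], [0, 0, 0.001], [0, 0, 0]], angular=[[0, 0, 0], [0, 0, 0], [0, 0, 0]], hand=[0.06, 0.06, 0.06])

```text
t: 5.58
position: [0.4863, 0.0037, 0.0426]
eef_rot: [-0.0, 0.995, 0.098, -0.004]
ft_force: [-0.5, 0.0, -0.0]
width: 0.0601
finger_force: 0.0
```

Call:
jog_arm(dp=[[0, 0, 0.0015], [0, 0, 0.0015], [0, 0, 0]], angular=[[0, 0, 0], [0, 0, 0], [0, 0, 0]], hand=[0.06, 0.06, 0.06])

```text
t: 5.83
position: [0.4867, 0.0038, 0.0405]
eef_rot: [-0.0, 0.995, 0.098, -0.004]
ft_force: [-0.6, -0.1, 10.2]
width: 0.06
finger_force: 4.8
```

Call:
jog_arm(dp=[[0.003, 0, 0], [0.004, 0, 0], [0.004, 0, 0], [0.004, 0, 0], [0.003, 0, 0], [0.002, 0, 0], [0, 0, 0], [0, 0, 0]], angular=[[0, 0, 0], [0, 0, 0], [0, 0, 0], [0, 0, 0], [0, 0, 0], [0, 0, 0], [0, 0, 0], [0, 0, 0]], hand=[0.06, 0.06, 0.06, 0.06, 0.06, 0.06, 0.06, 0.06])

```text
t: 6.5
position: [0.5076, 0.0083, 0.0408]
eef_rot: [-0.001, 0.995, 0.098, -0.002]
ft_force: [-0.5, 0.3, 11.5]
width: 0.0601
finger_force: 5.5
```

Call:
jog_arm(dp=[[0, 0, -0.003], [0, 0, -0.01], [0, 0, -0.03], [-0.035, 0, -0.03], [-0.035, 0, -0.02], [0, 0, 0]], angular=[[0, 0, 0], [0, 0, 0], [0, 0, 0], [0, 0, 0], [0, 0, 0], [0, 0, 0]], hand=[0.06, 0.06, 0.06, 0.06, 0.06, 0.06])

```text
t: 7.0
position: [0.4338, -0.0081, 0.133]
eef_rot: [0.001, 0.995, 0.097, -0.008]
ft_force: [-1.1, -0.1, 0.3]
width: 0.0599
finger_force: 0.0
```

```bash
python3 -c "
from h import *;st();core()
p,d=capture('side');cv2.imwrite('pics/s3.png',cv2.resize(p[150:270,240:420],None,fx=4,fy=4,interpolation=cv2.INTER_CUBIC))"
```

```text
t 7.0 lamp TCP [-0.2293 -0.0016  0.133 ] yaw 11.18 z [-0.015 -0.004 -1.   ] w 0.0599 F [-1.1 -0.1  0.3] ff 0.0
top core hidden 0
side core n 396 x -0.1557 y 0.0022210710596034765 yaw rel 1.07
  red n 133 dx med -0.0023 p5,95 [-0.0072  0.0025] z 0.0437
```

View pics/s3.png

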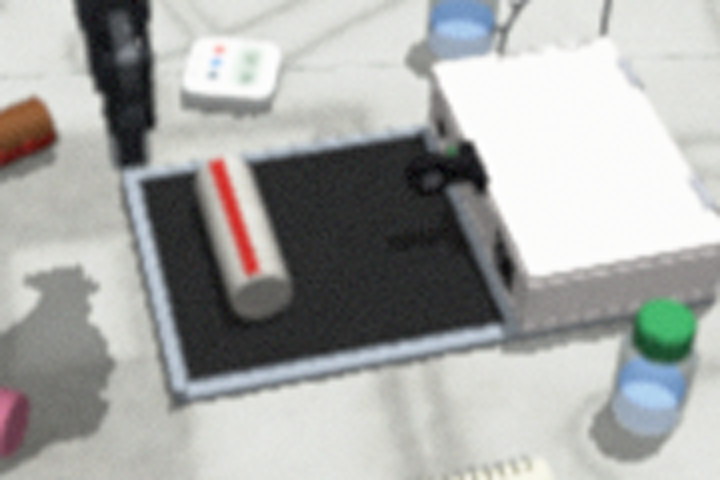

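Red line is now almost on top, at crop (235,217). I'll swing aside so the top camera can measure the remainder.

Call:
jog_arm(dp=[[0, 0.04, 0], [0, 0.04, 0], [0, 0.04, 0], [0, 0.04, 0], [0, 0.04, 0], [0, 0.04, 0], [0, 0.04, 0], [0, 0.02, 0]], angular=[[0, 0, 0], [0, 0, 0], [0, 0, 0], [0, 0, 0], [0, 0, 0], [0, 0, 0], [0, 0, 0], [0, 0, 0]], hand=[0.06, 0.06, 0.06, 0.06, 0.06, 0.06, 0.06, 0.06])

```text
t: 7.82
position: [0.5002, -0.3068, 0.1288]
eef_rot: [0.001, 0.996, 0.094, -0.004]
ft_force: [-0.3, -0.5, -0.1]
width: 0.0596
finger_force: 0.0
```

```bash
cat >> h.py <<'E'
def line():
    """tangent rays of the core's silhouette and the red line's centre ray, cut by planes across lamp y -> angle"""
    for n in("top","side"):
        p,d=capture(n);f,cx,cy,o,M=cal(n);L=cloud(n,d);L=np.stack([(L[...,:2]-O)@X,(L[...,:2]-O)@Y,L[...,2]],-1)
        hsv=cv2.cvtColor(p,cv2.COLOR_BGR2HSV);ol=lamp(o)
        red=(hsv[...,1]>70)&((hsv[...,0]<12)|(hsv[...,0]>168))
        k=(hsv[...,2]>75)&(L[...,0]>-.2)&(L[...,0]<-.09)&(L[...,1]>-.075)&(L[...,1]<.075)&(L[...,2]>.004)|(red&(L[...,0]>-.2)&(L[...,0]<-.09)&(abs(L[...,1])<.07))
        N,B,S,C=cv2.connectedComponentsWithStats(cv2.morphologyEx(k.astype(np.uint8),2,np.ones((3,3))))
        k=B==1+np.argmax(S[1:,4]); red&=k
        v,u=np.nonzero(k);r=np.c_[(u-cx)/f,-(v-cy)/f,-np.ones(len(u))]@M.T
        r=np.c_[r[:,:2]@X,r[:,:2]@Y,r[:,2]]
        al=np.arctan2(r[:,0],-r[:,2]);yy=L[v,u,1];rd=red[v,u]  # ray angle in lamp xz plane
        out=[]
        for y in np.arange(-.035,.04,.01):
            b=abs(yy-y)<.005
            if b.sum()<20 or (b&rd).sum()<4: continue
            h=.45/f
            lo,hi=al[b].min()-h,al[b].max()+h; mid=(lo+hi)/2; half=(hi-lo)/2
            D=.019/np.sin(half); c=np.array([ol[0],ol[2]])+D*np.array([np.sin(mid),-np.cos(mid)])
            a=np.median(al[b&rd])-mid; 
            s=np.arcsin(np.clip(D*np.sin(a)/.019,-1,1))-a  # offset from camera-facing point around the axis
            ang=-mid+s; out.append([y,c[0],c[1],np.degrees(ang)])
        out=np.array(out)
        if len(out): print(n,"ang(+toward box) med",np.median(out[:,3]).round(1),"sd",out[:,3].std().round(1),"x",np.median(out[:,1]).round(4),"z",np.median(out[:,2]).round(4),"slices",out[:,[1,3]].round(3).tolist())
E
python3 -c "
from h import *;st();core();line()"
```

```text
t 7.82 lamp TCP [-0.2221 -0.3075  0.1288] yaw 10.8 z [-0.007 -0.003 -1.   ] w 0.0596 F [-0.3 -0.5 -0.1] ff 0.0
top core n 626 x -0.1548 y 0.004315014940019513 yaw rel 1.25
  red n 198 dx med -0.003 p5,95 [-0.0075  0.0017] z 0.0455
side core hidden 0
top ang(+toward box) med -16.0 sd 1.7 x -0.1521 z 0.0299 slices [[-0.151, -14.335], [-0.15, -12.239], [-0.155, -15.588], [-0.155, -15.587], [-0.155, -18.327], [-0.153, -16.328], [-0.149, -16.498], [-0.15, -16.468]]Traceback (most recent call last):
  File "<string>", line 2, in <module>
    from h import *;st();core();line()
                                ~~~~^^
  File "h.py", line 46, in line
    k=B==1+np.argmax(S[1:,4]); red&=k
           ~~~~~~~~~^^^^^^^^^
    return _wrapfunc(a, 'argmax', axis=axis, out=out, **kwds)
    return bound(*args, **kwds)
ValueError: attempt to get argmax of an empty sequence
```

Call:
jog_arm(dp=[[0.008, -0.038, 0], [0.008, -0.038, 0], [0.008, -0.038, 0], [0.008, -0.038, 0], [0.008, -0.038, 0], [0.008, -0.038, 0], [0.008, -0.038, 0], [0.008, -0.038, 0]], angular=[[0, 0, 0], [0, 0, 0], [0, 0, 0], [0, 0, 0], [0, 0, 0], [0, 0, 0], [0, 0, 0], [0, 0, 0]], hand=[0.06, 0.06, 0.06, 0.06, 0.06, 0.06, 0.06, 0.06])

```text
t: 8.68
position: [0.5023, 0.0151, 0.1297]
eef_rot: [-0.001, 0.995, 0.1, -0.004]
ft_force: [1.4, 0.8, 0.7]
width: 0.0598
finger_force: 0.0
```

Call:
jog_arm(dp=[[0, 0, 0.025], [0, 0, 0.03], [0, 0, 0.02], [0, 0, 0], [0, 0, 0]], angular=[[0, 0, 0], [0, 0, 0], [0, 0, 0], [0, 0, 0], [0, 0, 0]], hand=[0.06, 0.06, 0.06, 0.06, 0.06])

```text
t: 9.1
position: [0.5015, 0.0127, 0.0543]
eef_rot: [-0.001, 0.995, 0.099, -0.005]
ft_force: [0.2, 1.0, -0.1]
width: 0.06
finger_force: 0.0
```

```bash
python3 -c "
from h import *;st()"
```

```text
t 9.1 lamp TCP [-0.1588  0.0056  0.0543] yaw 11.39 z [-0.011  0.    -1.   ] w 0.06 F [ 0.2  1.  -0.1] ff 0.0
```

Call:
jog_arm(dp=[[0, 0, 0.006], [0, 0, 0.004], [0, 0, 0.002], [0, 0, 0.001], [0, 0, 0.001], [0, 0, 0.001], [0, 0, 0]], angular=[[0, 0, 0], [0, 0, 0], [0, 0, 0], [0, 0, 0], [0, 0, 0], [0, 0, 0], [0, 0, 0]], hand=[0.06, 0.06, 0.06, 0.06, 0.06, 0.06, 0.06])

```text
t: 9.68
position: [0.5039, 0.0111, 0.0409]
eef_rot: [-0.0, 0.995, 0.098, -0.003]
ft_force: [0.7, 0.4, 7.8]
width: 0.0598
finger_force: 3.5
```

Call:
jog_arm(dp=[[0.002, 0, 0], [0.002, 0, 0], [0.002, 0, 0], [0.0015, 0, 0], [0.0005, 0, 0], [0, 0, 0], [0, 0, 0]], angular=[[0, 0, 0], [0, 0, 0], [0, 0, 0], [0, 0, 0], [0, 0, 0], [0, 0, 0], [0, 0, 0]], hand=[0.06, 0.06, 0.06, 0.06, 0.06, 0.06, 0.06])

```text
t: 10.27
position: [0.5118, 0.0128, 0.0408]
eef_rot: [-0.001, 0.995, 0.098, -0.003]
ft_force: [0.5, 0.8, 7.5]
width: 0.0602
finger_force: 3.8
```

Call:
jog_arm(dp=[[0, 0, -0.003], [0, 0, -0.01], [0, 0, -0.03], [-0.03, 0, -0.03], [-0.03, 0, -0.02], [0, 0, 0]], angular=[[0, 0, 0], [0, 0, 0], [0, 0, 0], [0, 0, 0], [0, 0, 0], [0, 0, 0]], hand=[0.06, 0.06, 0.06, 0.06, 0.06, 0.06])

```text
t: 10.77
position: [0.4473, -0.0013, 0.1358]
eef_rot: [0.001, 0.995, 0.097, -0.006]
ft_force: [-0.8, -0.9, -0.2]
width: 0.0605
finger_force: 0.0
```

Call:
jog_arm(dp=[[0, -0.04, 0], [0, -0.04, 0], [0, -0.04, 0], [0, -0.04, 0], [0, -0.04, 0], [0, -0.04, 0], [0, -0.02, 0], [0, 0, 0]], angular=[[0, 0, 0], [0, 0, 0], [0, 0, 0], [0, 0, 0], [0, 0, 0], [0, 0, 0], [0, 0, 0], [0, 0, 0]], hand=[0.06, 0.06, 0.06, 0.06, 0.06, 0.06, 0.06, 0.06])

```text
t: 11.43
position: [0.4009, 0.2632, 0.1339]
eef_rot: [-0.004, 0.995, 0.102, -0.003]
ft_force: [0.2, -0.3, -0.6]
width: 0.0597
finger_force: 0.0
```

```bash
sed -i 's/^        k=B==1/        if N<2: print(n,"hidden");continue\n        k=B==1/' h.py; python3 -c "
from h import *;st();core();line()
p,d=capture('top');cv2.imwrite('pics/t4.png',cv2.resize(p[150:260,250:370],None,fx=5,fy=5,interpolation=cv2.INTER_CUBIC))"
```

```text
t 11.43 lamp TCP [-0.2089  0.2709  0.1339] yaw 11.74 z [-0.007  0.006 -1.   ] w 0.0597 F [ 0.2 -0.3 -0.6] ff 0.0
top core n 623 x -0.1507 y 0.0041609956189335474 yaw rel 0.95
  red n 191 dx med 0.0015 p5,95 [-0.003   0.0065] z 0.0463
side core n 390 x -0.1513 y 0.002156325300913295 yaw rel 1.26
  red n 128 dx med 0.0016 p5,95 [-0.0033  0.0067] z 0.0444
top ang(+toward box) med -2.8 sd 1.1 x -0.147 z 0.0264 slices [[-0.147, -1.359], [-0.147, -2.755], [-0.147, -0.597], [-0.151, -2.249], [-0.151, -2.928], [-0.149, -4.224], [-0.143, -3.243], [-0.145, -3.318]]
side ang(+toward box) med -3.0 sd 2.8 x -0.157 z 0.071 slices [[-0.15, 0.573], [-0.147, -0.662], [-0.158, -3.863], [-0.159, -2.829], [-0.157, -5.753], [-0.157, -5.585], [-0.158, -3.236], [-0.15, 2.573]]
```

View pics/t4.png

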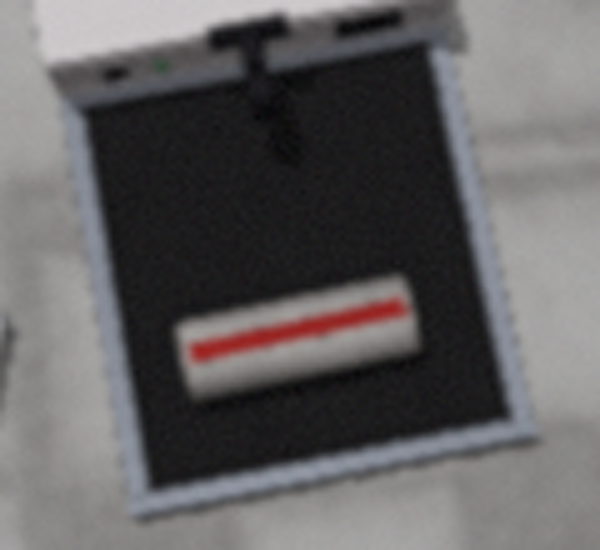

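The core lies with its red line on top (crop (300,330)). The two estimators give +4° and -3°, so I take it as up. Next is the lid tab.

Call:
jog_arm(dp=[[0.022, 0.034, 0], [0.022, 0.034, 0], [0.022, 0.034, 0], [0.022, 0.034, 0], [0.022, 0.034, 0], [0.022, 0.034, 0], [0.022, 0.034, 0], [0.022, 0.034, 0]], angular=[[0, 0, 0], [0, 0, 0], [0, 0, 0], [0, 0, 0], [0, 0, 0], [0, 0, 0], [0, 0, 0], [0, 0, 0]], hand=[0.06, 0.06, 0.06, 0.06, 0.06, 0.06, 0.06, 0.06])

```text
t: 12.35
position: [0.6283, 0.019, 0.1311]
eef_rot: [0.0, 0.995, 0.096, -0.005]
ft_force: [-0.8, 1.0, 0.2]
width: 0.0598
finger_force: 0.0
```

Call:
jog_arm(dp=[[0, 0, 0], [0, 0, 0], [0, 0, 0]], angular=[[0, 0, 0], [0, 0, 0], [0, 0, 0]], hand=[0.06, 0.06, 0.06])

```text
t: 12.6
position: [0.6269, 0.0222, 0.1308]
eef_rot: [-0.001, 0.995, 0.097, -0.005]
ft_force: [-0.7, 0.1, 0.5]
width: 0.06
finger_force: 0.0
```

```bash
python3 -c "
from h import *;st()"
```

```text
t 12.6 lamp TCP [-0.034  -0.0094  0.1308] yaw 11.09 z [-0.01  0.   -1.  ] w 0.06 F [-0.7  0.1  0.5] ff 0.0
```

Call:
jog_arm(dp=[[0.002, -0.009, 0], [0, 0, 0.025], [0, 0, 0.03], [0, 0, 0.02], [0, 0, 0.012], [0, 0, 0.005], [0, 0, 0], [0, 0, 0]], angular=[[0, 0, 0], [0, 0, 0], [0, 0, 0], [0, 0, 0], [0, 0, 0], [0, 0, 0], [0, 0, 0], [0, 0, 0]], hand=[0.06, 0.06, 0.06, 0.06, 0.06, 0.06, 0.06, 0.06])

```text
t: 13.27
position: [0.6278, 0.0337, 0.0401]
eef_rot: [-0.001, 0.995, 0.098, -0.003]
ft_force: [-0.8, -0.1, 0.2]
width: 0.0599
finger_force: 0.0
```

```bash
python3 -c "
from h import *;st()
p,d=capture('side');cv2.imwrite('pics/s5.png',cv2.resize(p[130:250,260:440],None,fx=4,fy=4,interpolation=cv2.INTER_CUBIC))"
```

```text
t 13.27 lamp TCP [-0.0308  0.0017  0.0401] yaw 11.27 z [-0.007  0.001 -1.   ] w 0.0599 F [-0.8 -0.1  0.2] ff 0.0
```

View pics/s5.png

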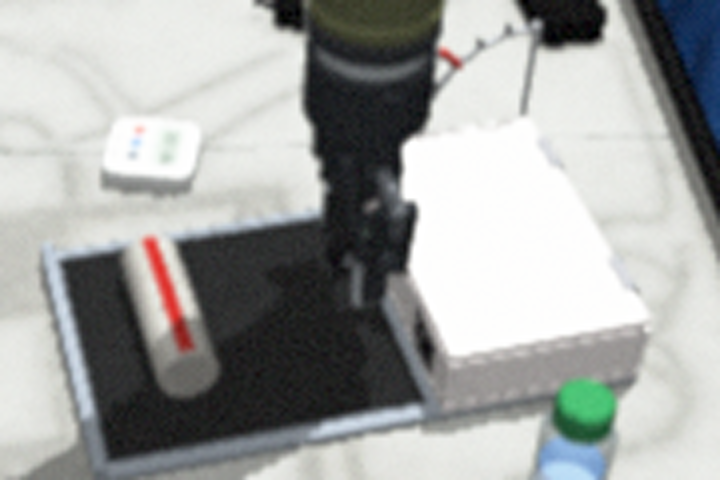

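Fingers straddle the tab at crop (370,260), and the core is still line-up at (170,310). I'll close.

Call:
jog_arm(dp=[[0, 0.001, 0.002], [0, 0, 0], [0, 0, 0], [0, 0, 0], [0, 0, 0], [0, 0, 0], [0, 0, 0], [0, 0, 0]], angular=[[0, 0, 0], [0, 0, 0], [0, 0, 0], [0, 0, 0], [0, 0, 0], [0, 0, 0], [0, 0, 0], [0, 0, 0]], hand=[0.045, 0.03, 0.02, 0.015, 0.01, 0.005, 0.005, 0.005], squeeze=30)

```text
t: 13.98
position: [0.6277, 0.0317, 0.0376]
eef_rot: [-0.0, 0.995, 0.098, -0.004]
ft_force: [-1.3, -0.0, 4.7]
width: 0.0116
finger_force: 31.4
```

Call:
jog_arm(dp=[[0.0002, 0, -0.0083], [0.0007, 0, -0.0083], [0.0011, 0, -0.0082], [0.0015, 0, -0.0081], [0.0019, 0, -0.008], [0.0023, 0, -0.0079], [0.0028, 0, -0.0078], [0.0032, 0, -0.0076]], angular=[[0, 0, 0], [0, 0, 0], [0, 0, 0], [0, 0, 0], [0, 0, 0], [0, 0, 0], [0, 0, 0], [0, 0, 0]], hand=[0.005, 0.005, 0.005, 0.005, 0.005, 0.005, 0.005, 0.005])

```text
t: 14.65
position: [0.6414, 0.0344, 0.102]
eef_rot: [-0.0, 0.995, 0.098, -0.004]
ft_force: [2.0, 0.6, -5.4]
width: 0.0112
finger_force: 29.7
```

```bash
python3 -c "
from h import *;st()"
```

```text
t 14.65 lamp TCP [-0.0173 -0.0002  0.102 ] yaw 11.23 z [-0.009  0.    -1.   ] w 0.0112 F [ 2.   0.6 -5.4] ff 29.720784779638052
```

Call:
jog_arm(dp=[[0.0036, 0, -0.0075], [0.004, 0, -0.0073], [0.0043, 0, -0.007], [0.0047, 0, -0.0068], [0.005, 0, -0.0066], [0.0054, 0, -0.0063], [0.0057, 0, -0.006], [0, 0, 0]], angular=[[0, 0, 0], [0, 0, 0], [0, 0, 0], [0, 0, 0], [0, 0, 0], [0, 0, 0], [0, 0, 0], [0, 0, 0]], hand=[0.005, 0.005, 0.005, 0.005, 0.005, 0.005, 0.005, 0.005])

```text
t: 15.32
position: [0.6752, 0.0411, 0.15]
eef_rot: [-0.0, 0.995, 0.098, -0.003]
ft_force: [-2.4, 1.2, -0.8]
width: 0.0117
finger_force: 30.2
```

Call:
jog_arm(dp=[[0, 0, 0], [0, 0, 0]], angular=[[0, 0, 0], [0, 0, 0]], hand=[0.005, 0.005])

```text
t: 15.48
position: [0.6745, 0.041, 0.1494]
eef_rot: [-0.0, 0.995, 0.098, -0.003]
ft_force: [-2.0, 0.2, 2.6]
width: 0.0117
finger_force: 30.7
```

```bash
python3 - <<'E'
from h import *
st()
p,d=capture('side');cv2.imwrite('pics/s6.png',cv2.resize(p[90:240,250:440],None,fx=4,fy=4,interpolation=cv2.INTER_CUBIC))
P=cloud('side',d);L=np.stack([(P[...,:2]-O)@X,(P[...,:2]-O)@Y,P[...,2]],-1)
V=cv2.cvtColor(p,cv2.COLOR_BGR2HSV)
for n,a,b in(("right half",-.095,-.03),("left half",.03,.095)):
    k=(L[...,0]>.02)&(L[...,0]<.12)&(L[...,1]>a)&(L[...,1]<b)&(L[...,2]>.065)&(V[...,2]>90)&(V[...,1]<60)
    Q=L[k]
    if len(Q)>50:
        print(n,len(Q),"angle",np.degrees(np.arctan(-np.polyfit(Q[:,0],Q[:,2],1)[0])),np.degrees(np.median(np.arctan2(Q[:,2]-.058,.126-Q[:,0]))))
s=lamp(np.array(env.read_state()['position']));print("by tab",np.degrees(np.arctan2(s[2]+.019-.056,.126-s[0])))
core();line()
E
```

```text
t 15.48 lamp TCP [ 0.0164 -0.0002  0.1494] yaw 11.23 z [-0.006  0.    -1.   ] w 0.0117 F [-2.   0.2  2.6] ff 30.701672390450767
right half 404 angle 59.6801995183653 45.04345036008781
left half 113 angle 44.76686614797554 44.958413762805314
by tab 45.672044851011776
top core n 102 x -0.1511 y 0.05000101421833082 yaw rel 7.37
  red n 29 dx med 0.0005 p5,95 [-0.0041  0.0056] z 0.0466
side core n 387 x -0.1514 y 0.002644444047618863 yaw rel 1.61
  red n 127 dx med 0.002 p5,95 [-0.003   0.0069] z 0.044
side ang(+toward box) med -3.0 sd 2.5 x -0.1577 z 0.0758 slices [[-0.152, 2.106], [-0.15, -3.087], [-0.158, -1.802], [-0.159, -2.829], [-0.16, -5.887], [-0.154, -2.832], [-0.158, -5.576], [-0.159, -5.566]]
```

View pics/s6.png

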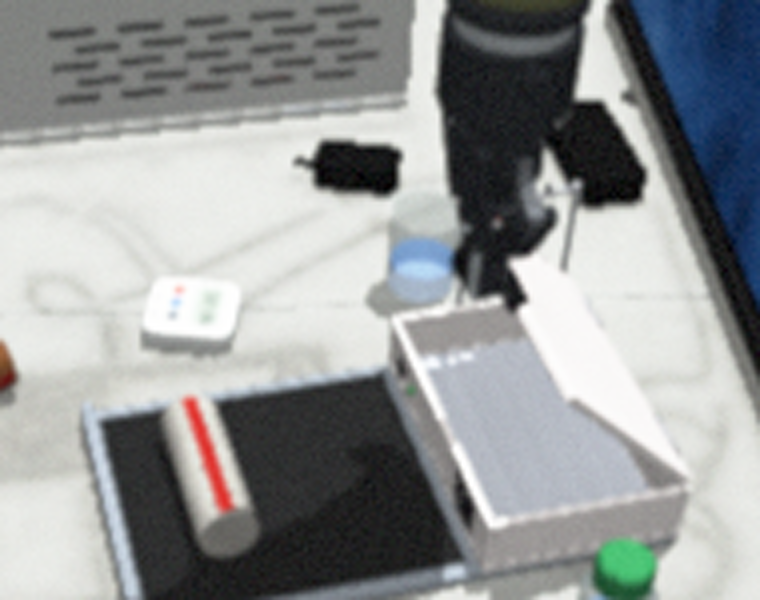

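The lid is open at about 45° with the tab still held (crop (500,260)). The core is on the stage with its red line up (crop (208,450)), and the other objects haven't moved.

```bash
python3 -c "
from cell import hand_in;print(hand_in())"
```

```text
the job is handed in; nothing more can be done
None
```

The job is handed in at 15.5 s: the core lies on the stage with its red line up (two measurements, about 4° to either side of vertical), and the gripper is still holding the lid by its tab at about 45°.

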